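# Swing the rack brace round to its pin

### The job

A rack end frame lies on the bench with a steel brace held at one end by a bolt. Push the free end of the brace round so that it swings about its bolt and comes to rest against the round pin on the far upright (not the square stop), lying flat on both uprights and still on its bolt. Leave the spare brace on the bench where it is.

Things in the scene. Friction and masses are not known exactly. Their poses are not given: they have to be found in the camera images.
- brace: Steel U-channel, open side up, 350 mm long, 30 wide, 22 high, 0.4 kg, lying flat across two dark parallel uprights. A bolt and nut on the near upright hold one end loosely; it cannot be lifted off, and turns about the bolt with light sliding friction (under 5 N). Origin: underside at the bolt hole, 40 above the bench; x along the bar to the free end, 330 away (20 of bar lie behind); z up.
- round_pin: Fixed upright round steel pin, 26 mm diameter, 50 mm high, on the far upright near its left or right end (it may have changed places with the square stop); 281 mm from the bolt, measured level. Origin: centre of its foot, 40 mm above the bench. The uprights are 40 mm high, 60 mm wide, 560 mm long, 220 mm between centre lines.
- square_stop: Fixed square steel block, 36 x 36 mm, 50 mm high, on top of the far upright near its other end, 281 mm from the brace's bolt: not the goal. Origin: centre of its foot, 40 mm above the bench; z up.
- spare: A shorter loose brace of the same steel channel, 270 mm long, 30 mm wide, 22 mm high, lying on the bench beside the frame, to be left alone. Origin: underside at its hole, 20 mm from one end; x along the bar, z up.

How it is judged:
By the outcome, as a careful person would: the job done as asked, in the order asked, and still so for the second after the job is handed in, with the robot touching nothing.
It also fails if it takes over 40 s, if anything falls off the work surface, if the arm or the gripper's body presses on something with over 40 N, if the wrist force passes 120 N, or if a joint passes its speed limit or range.

### The arm

A 6-joint arm with a two-finger parallel gripper is mounted at the origin on the work surface. World frame = base frame: x ahead of the robot, y to its left, z up, the work surface at z = 0. Lengths are in m, angles in rad, forces in N, time in s.
With the tool pointing down it reaches from about 0.425 to 0.925 m from the base axis. Payload 12.5 kg.
Tool frame: the origin (TCP) lies midway between the tips of the shut fingers; the grasp point (between the pads) lies 19 mm behind it (arm.tcp_to_grasp is the distance from the TCP to the grasp point, in m); z points along the fingers, y is the line along which they close (so a half turn about z gives the same grasp; the last joint's range is limited). The gripper opens to 85 mm and grips with 20 to 120 N. Pads are 22 mm wide; open, the fingers measure 114 mm over their backs; the gripper's body (76 mm by 85 mm) begins 54 mm behind the grasp point. The pads swing forward as they close: fully open they stand 13 mm farther back than shut.
Start: joints at [-1.277, 0.491, 1.559, -0, 1.092, -0.106], TCP at [0.243, -0.576, 0.198] pointing down, gripper open.
Joint ranges: [-3.1, 3.1], [-0.84, 2.19], [0.05, 2.79], [-1.13, 4.28], [0.06, 2.93], [-2.69, 2.69]. Speed limits (rad/s): [2.22, 2.22, 2.79, 3.14, 3.14, 3.14].

### API

Orientations are given as a unit quaternion [w, x, y, z].
In Python, from rig import arm gives the robot as it stands.
- The arm moves only by the tool carry_out, never from a script. Its arguments are lists of equal length, an entry for each row: "delta_pos": the shift along the tool's x, y, z in cm, a list of three; "delta_rot": the turn, a rotation vector about the tool's x, y, z in degrees, a list of three; "jaw": the opening, from -1 (shut) to 1 (fully open), so that 0 is half open. A call has 1 to 10 rows; each row shifts and turns the commanded pose from where the row before left it, along the tool's axes as they then stand; what a row does not reach is not made up. A row lasts 1/12 s, in which the tool goes at most 41.7 mm and 7.16 degrees, less where a joint would pass 70% of its speed; a pose out of reach is approached as far as the arm can. A call with a gripper value outside its range is refused whole. The fingers move at their own pace and stop on an object; "squeeze" is the grip in N (left out, the last holds). Time passes only in rows, so rows that do not move let the fingers close. It gives the time, the measured TCP pose, the force, the opening and the grip force at its end, in the units of the state.
- arm.observe(): the state, without advancing time (a new reading comes with each control period).
- arm.read_camera(name): name is "side" or "top"; returns the picture (420x560x3 uint8, blue, green, red); there is no depth.
- arm.camera_info(name): a dict with "camera_matrix" (3x3 intrinsics, pixels), "eye" and "attitude" of the camera in the world. Camera axes: x right, y up, looking along -z (the intrinsics and any distortion apply to the point x, -y, -z); pixel columns grow to the right and rows downward; lengths in m; the calibration is good to about 2 mm. A picture is of the moment at which its call begins. camera_info takes no time and is no camera call.
- arm.finish_job(): hands the job in; it is judged then, once.
The state is a dict: "time": time; "joint_positions": joint angles; "qvel": joint speeds; "tau": joint torques, N m; "position": TCP position; "tcp_rot": TCP orientation; "wrist_force": force on the tool from outside, world axes, zero at the start; "torque": the same for the moment, N m; "grip_width": finger opening in m; "grasp_force": force on a finger pad.
Only numpy, scipy, OpenCV 4.12 (cv2) and the standard library are available. Lean on these libraries where they do the work, as an engineer would, in place of code of your own. Each camera call takes 0.05 s, during which the arm holds its last target. There are 200 camera calls.

## Working session

There is one attempt and no reset: what is moved stays moved. The work goes in short steps, Python scripts to look and compute and a tool call to move; the robot and the scene stay as the last step left them, time stands still between calls to the robot, and variables do not carry over. Pictures are saved under pics/ and viewed, at most 10 in all, crops included, and the job is handed in when it is done.

Besides the shell and the picture viewer there is one more tool, called after ">>>" as name(argument=value, ...), one argument or row to a line, values as JSON. carry_out: Moves the arm, as the interface text tells. Its arguments: {"type":"object","properties":{"delta_pos":{"type":"array","items":{"type":"array","items":{"type":"number"}}},"delta_rot":{"type":"array","items":{"type":"array","items":{"type":"number"}}},"jaw":{"type":"array","items":{"type":"number"}},"squeeze":{"type":"number"}},"required":["delta_pos","delta_rot","jaw"]}

```bash
mkdir -p pics; cat > h.py <<'E'
import numpy as np,cv2
from rig import arm
from scipy.spatial.transform import Rotation as R
def att(i):
    a=np.array(i["attitude"],float)
    return a if a.shape==(3,3) else R.from_quat(a[[1,2,3,0]]).as_matrix()
def px2w(name,uv,z):
    i=arm.camera_info(name);K=np.array(i["camera_matrix"]);e=np.array(i["eye"])
    out=[]
    for u,v in uv:
        d=np.linalg.solve(K,[u,v,1.]);d=att(i)@(d*[1,-1,-1]);out.append(e+d*(z-e[2])/d[2])
    return np.array(out)
E
python3 - <<'E'
from h import *
for n in("top","side"):
    im=arm.read_camera(n);cv2.imwrite(f"pics/{n}0.png",im);print(n,arm.camera_info(n))
print(arm.observe())
E
```

```text
top {'camera_matrix': array([[477.17622703,   0.        , 276.1570722 ],
       [  0.        , 477.17622703, 213.2780858 ],
       [  0.        ,   0.        ,   1.        ]]), 'eye': array([0.38134585, 0.1564505 , 1.08843637]), 'attitude': array([ 0.70877667,  0.04223312, -0.04592557, -0.70266837])}
side {'camera_matrix': array([[497.0012126 ,   0.        , 283.64722295],
       [  0.        , 497.0012126 , 207.39249514],
       [  0.        ,   0.        ,   1.        ]]), 'eye': array([-0.17641075,  0.92508634,  0.80008056]), 'attitude': array([-0.30274205, -0.16324668,  0.42382788,  0.8378948 ])}
{'time': 0.1, 'joint_positions': array([-1.27662100e+00,  4.91473327e-01,  1.55942642e+00,  7.66124780e-06,
        1.09167607e+00, -1.05625386e-01]), 'qvel': array([ 3.20247256e-04, -9.12345182e-04, -2.68497142e-03,  3.49416565e-04,
       -2.87501764e-05,  2.91781732e-04]), 'tau': array([ 5.28829507e-03, -6.19448090e+01, -2.62027127e+01, -5.16243483e-05,
        2.87811723e-03,  3.20495460e-06]), 'position': array([ 0.24320885, -0.57547376,  0.19758926]), 'tcp_rot': array([-4.89720603e-04,  9.80086602e-01,  1.98569915e-01, -4.28920722e-05]), 'wrist_force': array([-0.46517039, -0.19586708, -1.02356142]), 'torque': array([-0.0139381 ,  0.03564986, -0.02039926]), 'grasp_force': 0.0, 'grip_width': 0.08558884782443538}
```

View pics/top0.png

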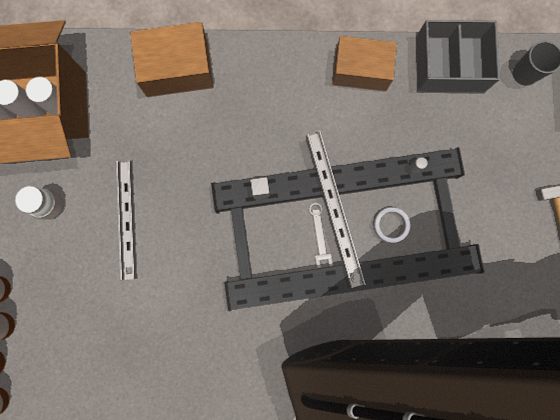

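View pics/side0.png

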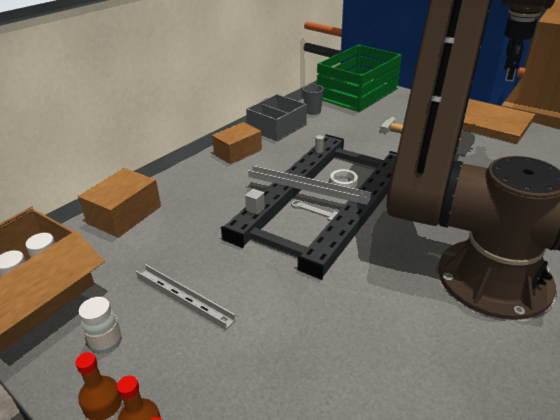

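The top view shows the brace with its bolt at about (356,279) and its free end at (315,135). The round pin is on the right at (421,162), the square stop on the left at (260,186), and the spare at (126,220). The side view agrees.

```bash
python3 - <<'E'
from h import *
im=cv2.imread("pics/top0.png")
cv2.imwrite("pics/crop.png",cv2.resize(im[120:300,290:440],None,fx=3.3,fy=3.3,interpolation=cv2.INTER_CUBIC))
np.set_printoptions(precision=4,suppress=True)
p=px2w("top",[(421.5,162.5),(260,186)],.09);b=px2w("top",[(356,279)],.05)[0];f=px2w("top",[(314,134)],.062)[0]
print(p,b,f,np.hypot(*(p-b)[:,:2].T),np.hypot(*(f-b)[:2]))
for q in(p[0],p[1],f): d=q-b;print(np.degrees(np.arctan2(d[1],d[0])))
print(px2w("side",[(320,137),(255,192)],.09))
E
```

```text
[[ 0.619  -0.1585  0.09  ]
 [ 0.5647  0.1865  0.09  ]] [ 0.3702 -0.0219  0.05  ] [0.6878 0.0693 0.062 ] [0.2838 0.2851] 0.33044810483786824
-28.774303842641842
46.994999093388365
16.01959405644317
[[ 0.6123 -0.1584  0.09  ]
 [ 0.5643  0.1809  0.09  ]]
```

View pics/crop.png

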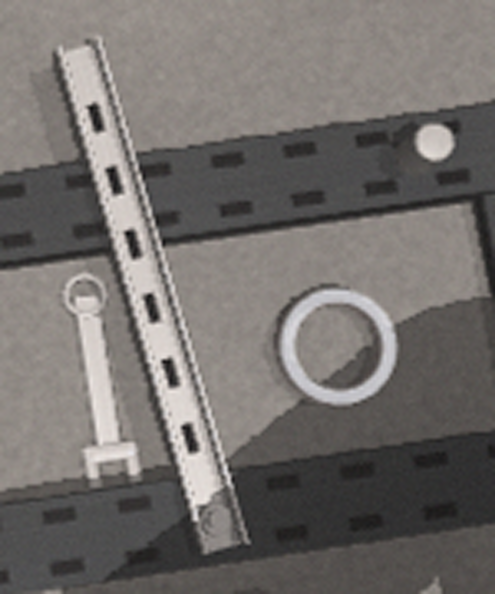

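>>> carry_out(
  delta_pos=[
    [3.18,-2.37,0],
    [3.18,-2.37,0],
    [3.18,-2.37,0],
    [3.18,-2.37,0],
    [3.18,-2.37,0],
    [3.18,-2.37,0],
    [3.18,-2.37,0],
    [3.18,-2.37,0],
    [3.18,-2.37,0],
    [3.18,-2.37,0],
  ],
  delta_rot=[
    [0,0,0],
    [0,0,0],
    [0,0,0],
    [0,0,0],
    [0,0,0],
    [0,0,0],
    [0,0,0],
    [0,0,0],
    [0,0,0],
    [0,0,0],
  ],
  jaw=[-1,-1,-1,-1,-1,-1,-1,-1,-1,-1],
)

```text
time: 0.93
position: [0.4445, -0.2318, 0.198]
tcp_rot: [-0.0, 0.98, 0.198, -0.0]
wrist_force: [0.8, -0.9, 0.5]
grip_width: -0.0001
grasp_force: 0.0
```

>>> carry_out(
  delta_pos=[
    [3.18,-2.37,0],
    [3.18,-2.37,0],
    [3.18,-2.37,0],
    [3.18,-2.37,0],
    [3.18,-2.37,0],
    [3.18,-2.37,0],
    [3.18,-2.37,0],
    [3.18,-2.37,0],
    [3.18,-2.37,0],
    [3.18,-2.37,0],
  ],
  delta_rot=[
    [0,0,0],
    [0,0,0],
    [0,0,0],
    [0,0,0],
    [0,0,0],
    [0,0,0],
    [0,0,0],
    [0,0,0],
    [0,0,0],
    [0,0,0],
  ],
  jaw=[-1,-1,-1,-1,-1,-1,-1,-1,-1,-1],
)

```text
time: 1.77
position: [0.6451, 0.1105, 0.1978]
tcp_rot: [0.0, 0.98, 0.199, -0.0]
wrist_force: [0.3, 0.1, 0.1]
grip_width: -0.0002
grasp_force: 0.0
```

>>> carry_out(
  delta_pos=[
    [0,0,2.5],
    [0,0,2.5],
    [0,0,2.5],
    [0,0,0],
  ],
  delta_rot=[
    [0,0,3.5],
    [0,0,3.4],
    [0,0,0],
    [0,0,0],
  ],
  jaw=[-1,-1,-1,-1],
)

```text
time: 2.1
position: [0.6422, 0.1086, 0.118]
tcp_rot: [-0.0, 0.99, 0.139, -0.004]
wrist_force: [-1.1, -0.2, -0.2]
grip_width: -0.0
grasp_force: 0.0
```

```bash
python3 - <<'E'
from h import *
a=arm.read_camera("top")[90:310,200:470];b=arm.read_camera("side")[90:310,200:470]
cv2.imwrite("pics/c1.png",cv2.resize(np.hstack([a,b]),None,fx=1.48,fy=1.48))
E
```

```text
(no output)
```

View pics/c1.png

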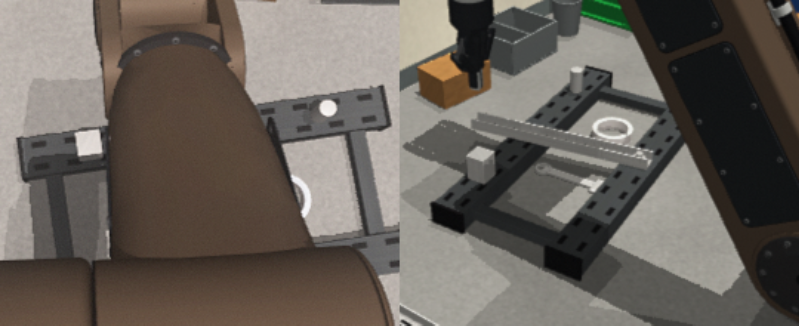

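The side view shows the fingertips at about crop (475,88), on the square-stop side of the brace's free end. The brace has not moved. I'll go down next.

>>> carry_out(
  delta_pos=[
    [0,0,2.2],
    [0,0,2.2],
    [0,0,2.2],
    [0,0,0],
    [0,0,0],
  ],
  delta_rot=[
    [0,0,0],
    [0,0,0],
    [0,0,0],
    [0,0,0],
    [0,0,0],
  ],
  jaw=[-1,-1,-1,-1,-1],
)

```text
time: 2.62
position: [0.6451, 0.1083, 0.0582]
tcp_rot: [0.0, 0.99, 0.139, 0.0]
wrist_force: [0.1, 0.4, 0.9]
grip_width: 0.0
grasp_force: 0.0
```

```bash
python3 - <<'E'
from h import *
b=arm.read_camera("side")[90:230,200:400]
cv2.imwrite("pics/c2.png",cv2.resize(b,None,fx=3.5,fy=3.5))
E
```

```text
(no output)
```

View pics/c2.png

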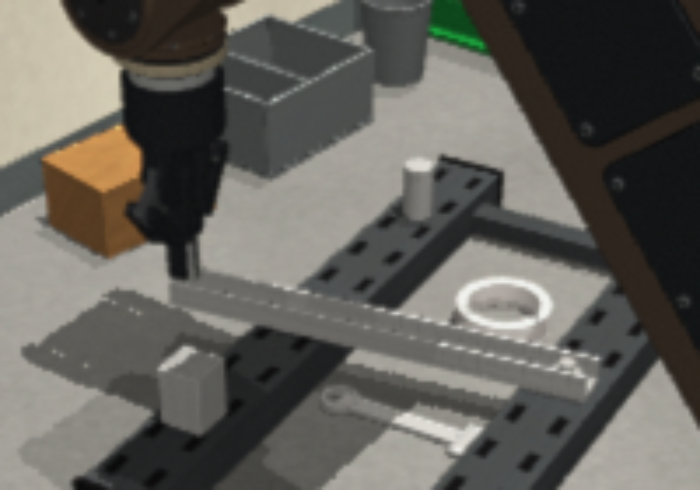

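```bash
python3 - <<'E'
from h import *
def w2px(n,P):
    i=arm.camera_info(n);K=np.array(i["camera_matrix"]);e=np.array(i["eye"])
    c=(att(i).T@(np.atleast_2d(P)-e).T).T*[1,-1,-1];c=c@K.T;return c[:,:2]/c[:,2:]
s=arm.observe();print(s["position"])
p=w2px("side",[s["position"],[.688,.069,.062],[.371,-.022,.062],[.617,-.158,.09],[.645+.05*0.25,.108-.05*.96,.06]])
print(((p-[200,90])*3.5).round())
E
```

```text
[0.64562823 0.10836779 0.05909023]
[[182. 313.]
 [176. 272.]
 [568. 360.]
 [415. 163.]
 [212. 281.]]
```

```bash
python3 - <<'E'
from h import *
def w2px(n,P):
    i=arm.camera_info(n);K=np.array(i["camera_matrix"]);e=np.array(i["eye"])
    c=(att(i).T@(np.atleast_2d(P)-e).T).T*[1,-1,-1];c=c@K.T;return c[:,:2]/c[:,2:]
print((w2px("side",[[.6435,.1085,.121]])-[-70,90])*1.48)
b=arm.read_camera("side")[125:190,225:295]
a=cv2.imread("pics/c1.png")[20:160,420:560]
cv2.imwrite("pics/c3.png",np.hstack([cv2.resize(a,(400,400)),cv2.resize(b,(400,400),interpolation=cv2.INTER_NEAREST)]))
E
```

```text
[[475.31403404 103.8717854 ]]
```

View pics/c3.png

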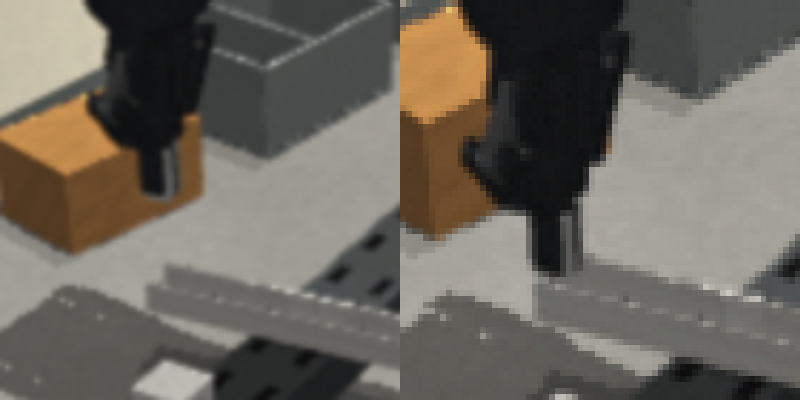

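The fingertips appear about 10 px higher than the TCP projects, so their depth is uncertain. I'll close in gently, watch the force, and check.

>>> carry_out(
  delta_pos=[
    [0,0,0.8],
    [0,1,0],
    [0,1,0],
    [0,1,0],
    [0,1,0],
    [0,0,0],
  ],
  delta_rot=[
    [0,0,0],
    [0,0,0],
    [0,0,0],
    [0,0,2],
    [0,0,2],
    [0,0,0],
  ],
  jaw=[-1,-1,-1,-1,-1,-1],
)

```text
time: 3.22
position: [0.6561, 0.0675, 0.0492]
tcp_rot: [0.0, 0.995, 0.102, 0.0]
wrist_force: [0.2, 0.3, -0.0]
grip_width: 0.0001
grasp_force: 0.0
```

```bash
python3 - <<'E'
from h import *
b=arm.read_camera("side")[90:230,200:400]
cv2.imwrite("pics/c4.png",cv2.resize(b,None,fx=4,fy=4))
s=arm.observe();print(s["position"],s["wrist_force"])
E
```

```text
[0.65570766 0.06838426 0.04915996] [ 0.28246342  0.42445661 -0.05896166]
```

View pics/c4.png

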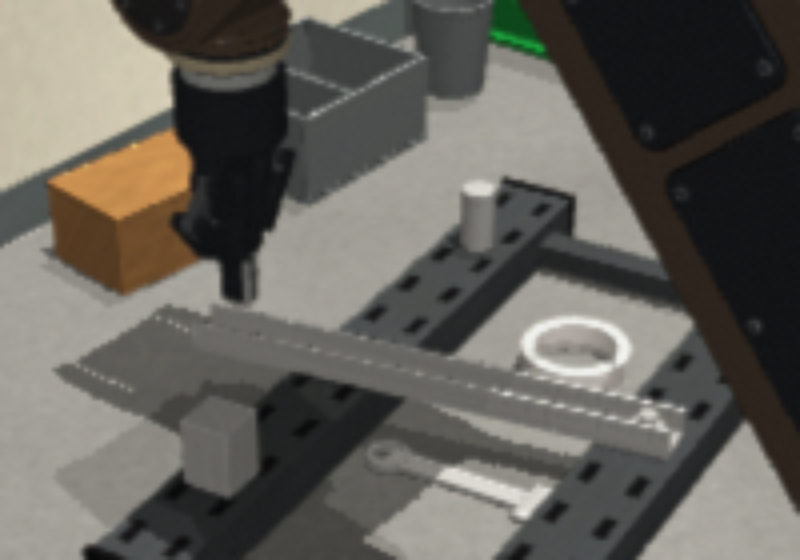

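The brace has not moved and the force is near zero. The tip at (240,303) is now above or past the brace end, so the fingers passed over it and really are higher than assumed. I'll go back, go lower (this spot is past the upright's edge, so it's clear down to the bench), and try again.

>>> carry_out(
  delta_pos=[
    [0,-1.5,0],
    [0,-1.5,0],
    [0.5,-1.5,0],
    [0.5,-0.5,0],
    [0,0,0.8],
    [0,0,0.8],
    [0,0,0.4],
    [0,0,0],
  ],
  delta_rot=[
    [0,0,-2],
    [0,0,-2],
    [0,0,0],
    [0,0,0],
    [0,0,0],
    [0,0,0],
    [0,0,0],
    [0,0,0],
  ],
  jaw=[-1,-1,-1,-1,-1,-1,-1,-1],
)

```text
time: 3.93
position: [0.6519, 0.1206, 0.0273]
tcp_rot: [0.0, 0.99, 0.139, -0.001]
wrist_force: [0.3, -0.2, 0.0]
grip_width: 0.0001
grasp_force: 0.0
```

>>> carry_out(
  delta_pos=[
    [0,1,0],
    [0,1,0],
    [0,1,0],
    [0,1,0],
    [0,0,0],
  ],
  delta_rot=[
    [0,0,0],
    [0,0,0],
    [0,0,0],
    [0,0,2],
    [0,0,0],
  ],
  jaw=[-1,-1,-1,-1,-1],
)

```text
time: 4.35
position: [0.6646, 0.08, 0.0293]
tcp_rot: [0.0, 0.993, 0.119, 0.0]
wrist_force: [-0.5, -0.7, 0.7]
grip_width: 0.0
grasp_force: 0.0
```

```bash
python3 - <<'E'
from h import *
b=arm.read_camera("side")[90:230,200:400]
cv2.imwrite("pics/c5.png",cv2.resize(b,None,fx=4,fy=4))
s=arm.observe();print(s["position"],s["wrist_force"])
E
```

```text
[0.66417578 0.08100403 0.02925202] [-0.25259555  1.15373681 -0.01007051]
```

View pics/c5.png

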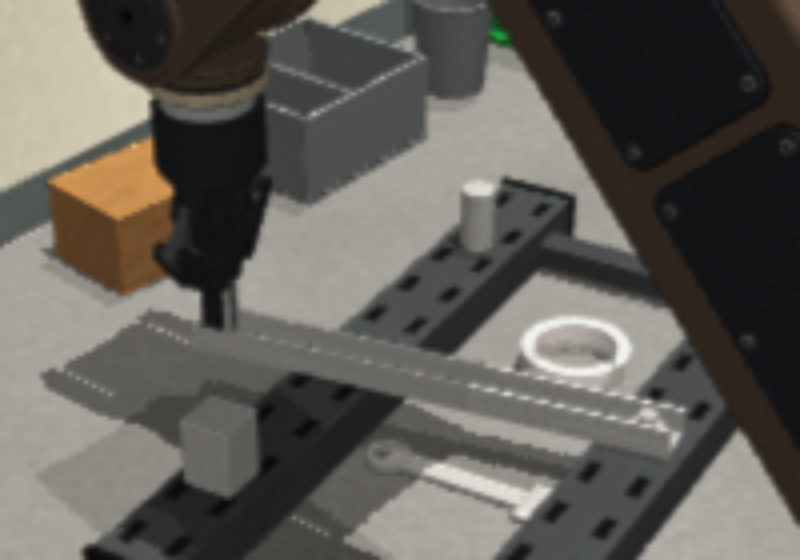

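```bash
cat >> h.py <<'E'
def w2px(n,P):
    i=arm.camera_info(n);K=np.array(i["camera_matrix"]);e=np.array(i["eye"])
    c=(att(i).T@(np.atleast_2d(P)-e).T).T*[1,-1,-1];c=c@K.T;return c[:,:2]/c[:,2:]
E
python3 - <<'E'
from h import *
for P,o in [((.6435,.1085,.121),(251,150)),((.645,.108,.059),(251,169.7)),((.656,.068,.049),(260,165.8)),((.6643,.0808,.0292),(253,172.5))]:
    P=np.array(P)
    for dz in(0,.02,.03): print(P,o,dz,w2px("side",P+[0,0,dz]).round(1))
E
```

```text
[0.6435 0.1085 0.121 ] (251, 150) 0 [[251.2 160.2]]
[0.6435 0.1085 0.121 ] (251, 150) 0.02 [[250.7 153.7]]
[0.6435 0.1085 0.121 ] (251, 150) 0.03 [[250.5 150.4]]
[0.645 0.108 0.059] (251, 169.7) 0 [[252.1 179.4]]
[0.645 0.108 0.059] (251, 169.7) 0.02 [[251.7 173.2]]
[0.645 0.108 0.059] (251, 169.7) 0.03 [[251.5 170.1]]
[0.656 0.068 0.049] (260, 165.8) 0 [[259.2 175.1]]
[0.656 0.068 0.049] (260, 165.8) 0.02 [[258.8 169. ]]
[0.656 0.068 0.049] (260, 165.8) 0.03 [[258.7 166. ]]
[0.6643 0.0808 0.0292] (253, 172.5) 0 [[254.3 181.9]]
[0.6643 0.0808 0.0292] (253, 172.5) 0.02 [[253.9 175.9]]
[0.6643 0.0808 0.0292] (253, 172.5) 0.03 [[253.7 172.9]]
```

All four views agree that the real fingertips are 30 mm above the reported TCP. I'll back off 3.5 cm, go down to TCP z of about 0.016 (true tip about 0.046), and push.

>>> carry_out(
  delta_pos=[
    [0,0,-0.7],
    [0,-1.5,0],
    [0,-2,0],
    [0,0,0],
    [0,0,1],
    [0,0,1],
    [0,0,0],
    [0,0,0],
  ],
  delta_rot=[
    [0,0,0],
    [0,0,-2],
    [0,0,0],
    [0,0,0],
    [0,0,0],
    [0,0,0],
    [0,0,0],
    [0,0,0],
  ],
  jaw=[-1,-1,-1,-1,-1,-1,-1,-1],
)

```text
time: 5.07
position: [0.6541, 0.116, 0.0149]
tcp_rot: [-0.0, 0.99, 0.139, -0.001]
wrist_force: [0.2, -0.2, 0.1]
grip_width: 0.0001
grasp_force: 0.0
```

>>> carry_out(
  delta_pos=[
    [0,1,0],
    [0,1,0],
    [0,1,0],
    [0,1,0],
    [0,1,0],
    [0,0,0],
  ],
  delta_rot=[
    [0,0,0],
    [0,0,0],
    [0,0,2],
    [0,0,2],
    [0,0,2],
    [0,0,0],
  ],
  jaw=[-1,-1,-1,-1,-1,-1],
)

```text
time: 5.57
position: [0.668, 0.0656, 0.0162]
tcp_rot: [0.0, 0.996, 0.085, 0.0]
wrist_force: [0.3, 0.2, 0.7]
grip_width: -0.0002
grasp_force: 0.0
```

```bash
python3 - <<'E'
from h import *
b=arm.read_camera("side")[90:230,200:400]
cv2.imwrite("pics/c6.png",cv2.resize(b,None,fx=4,fy=4))
s=arm.observe();print(s["position"],s["wrist_force"])
E
```

```text
[0.66757225 0.06658203 0.01615006] [ 0.4999764   0.22718874 -0.27062821]
```

View pics/c6.png

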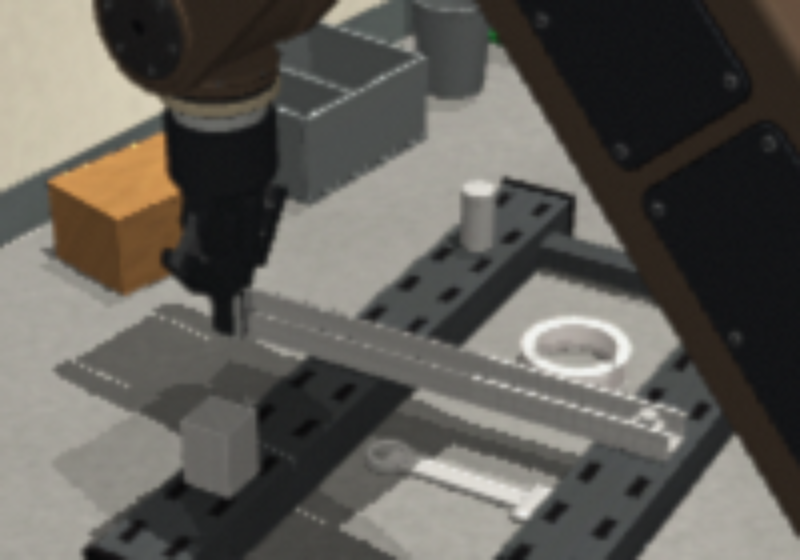

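The brace is swinging now: its free end is at about (250,300), with the finger against its near side. I'll continue along the arc.

>>> carry_out(
  delta_pos=[
    [0.13,1.34,0],
    [0.13,1.34,0],
    [0.13,1.34,0],
    [0.13,1.34,0],
    [0.13,1.34,0],
    [0.13,1.34,0],
    [0.13,1.34,0],
    [0.13,1.34,0],
    [0.13,1.34,0],
    [0.13,1.34,0],
  ],
  delta_rot=[
    [0,0,2.5],
    [0,0,2.5],
    [0,0,2.5],
    [0,0,2.5],
    [0,0,2.5],
    [0,0,2.5],
    [0,0,2.5],
    [0,0,2.5],
    [0,0,2.5],
    [0,0,2.5],
  ],
  jaw=[-1,-1,-1,-1,-1,-1,-1,-1,-1,-1],
)

```text
time: 6.45
position: [0.6772, -0.0665, 0.0161]
tcp_rot: [0.0, 0.991, -0.133, 0.0]
wrist_force: [1.5, 2.2, -0.3]
grip_width: 0.0001
grasp_force: 0.9
```

>>> carry_out(
  delta_pos=[
    [0.05,0.54,0],
    [0.05,0.54,0],
    [0.05,0.54,0],
    [0.05,0.54,0],
    [0,0,0],
  ],
  delta_rot=[
    [0,0,1],
    [0,0,1],
    [0,0,1],
    [0,0,1],
    [0,0,0],
  ],
  jaw=[-1,-1,-1,-1,-1],
)

```text
time: 6.87
position: [0.6729, -0.0871, 0.0161]
tcp_rot: [0.0, 0.986, -0.166, -0.0]
wrist_force: [0.2, -0.1, 0.8]
grip_width: 0.0001
grasp_force: 0.0
```

>>> carry_out(
  delta_pos=[
    [0.03,0.27,0],
    [0.03,0.27,0],
    [0.03,0.27,0],
    [0.03,0.27,0],
    [0,0,0],
    [0,0,0],
  ],
  delta_rot=[
    [0,0,0.5],
    [0,0,0.5],
    [0,0,0.5],
    [0,0,0.5],
    [0,0,0],
    [0,0,0],
  ],
  jaw=[-1,-1,-1,-1,-1,-1],
)

```text
time: 7.37
position: [0.6705, -0.0971, 0.0161]
tcp_rot: [0.0, 0.983, -0.182, -0.0]
wrist_force: [-0.0, -0.7, -0.3]
grip_width: 0.0001
grasp_force: 0.0
```

```bash
python3 - <<'E'
from h import *
s=arm.observe();print(s["position"],s["wrist_force"])
E
```

```text
[ 0.67051222 -0.09714444  0.01606947] [-0.04157607 -0.67240265 -0.31954275]
```

>>> carry_out(
  delta_pos=[
    [0.03,0.27,0],
    [0.03,0.27,0],
    [0.03,0.27,0],
    [0,0,0],
  ],
  delta_rot=[
    [0,0,0.5],
    [0,0,0.5],
    [0,0,0.5],
    [0,0,0],
  ],
  jaw=[-1,-1,-1,-1],
)

```text
time: 7.7
position: [0.6684, -0.1054, 0.0161]
tcp_rot: [0.0, 0.981, -0.196, 0.0]
wrist_force: [0.5, 0.6, -0.2]
grip_width: 0.0002
grasp_force: 0.1
```

>>> carry_out(
  delta_pos=[
    [0.03,0.27,0],
    [0,0,0],
  ],
  delta_rot=[
    [0,0,0.5],
    [0,0,0],
  ],
  jaw=[-1,-1],
)

```text
time: 7.87
position: [0.6676, -0.1078, 0.0161]
tcp_rot: [0.0, 0.98, -0.2, -0.0]
wrist_force: [0.4, -0.2, 0.8]
grip_width: -0.0001
grasp_force: 0.2
```

```bash
python3 - <<'E'
from h import *
s=arm.observe();print(s["position"],s["wrist_force"])
b=arm.read_camera("side")[110:220,230:390]
cv2.imwrite("pics/c7.png",cv2.resize(b,None,fx=5,fy=5))
E
```

```text
[ 0.66762787 -0.10782525  0.01608676] [ 0.44644916 -0.19240912  0.82502012]
```

>>> carry_out(
  delta_pos=[
    [0.03,0.27,0],
    [0,0,0],
  ],
  delta_rot=[
    [0,0,0.5],
    [0,0,0],
  ],
  jaw=[-1,-1],
)

```text
time: 8.08
position: [0.6669, -0.1103, 0.0161]
tcp_rot: [0.0, 0.979, -0.204, -0.0]
wrist_force: [0.2, 1.7, 0.4]
grip_width: 0.0002
grasp_force: 0.3
```

>>> carry_out(
  delta_pos=[
    [0.03,0.27,0],
    [0,0,0],
  ],
  delta_rot=[
    [0,0,0.5],
    [0,0,0],
  ],
  jaw=[-1,-1],
)

```text
time: 8.25
position: [0.6661, -0.1129, 0.0161]
tcp_rot: [0.0, 0.978, -0.208, 0.0]
wrist_force: [0.1, 0.3, 0.5]
grip_width: -0.0001
grasp_force: 0.3
```

>>> carry_out(
  delta_pos=[
    [0.03,0.25,0],
    [0,0,0],
  ],
  delta_rot=[
    [0,0,0.5],
    [0,0,0],
  ],
  jaw=[-1,-1],
)

```text
time: 8.42
position: [0.6653, -0.1154, 0.0161]
tcp_rot: [0.0, 0.977, -0.213, 0.0]
wrist_force: [0.5, 0.0, 0.5]
grip_width: 0.0004
grasp_force: 0.3
```

>>> carry_out(
  delta_pos=[
    [0.02,0.2,0],
    [0,0,0],
  ],
  delta_rot=[
    [0,0,0.4],
    [0,0,0],
  ],
  jaw=[-1,-1],
)

```text
time: 8.58
position: [0.6648, -0.1168, 0.0161]
tcp_rot: [-0.0, 0.976, -0.216, 0.0]
wrist_force: [0.4, 2.2, 0.1]
grip_width: -0.0003
grasp_force: 1.5
```

>>> carry_out(
  delta_pos=[
    [0.0,0.2,0],
    [0,0,0],
  ],
  delta_rot=[
    [0,0,0],
    [0,0,0],
  ],
  jaw=[-1,-1],
)

```text
time: 8.75
position: [0.6647, -0.1173, 0.0163]
tcp_rot: [-0.001, 0.976, -0.216, 0.001]
wrist_force: [4.0, 11.2, 0.2]
grip_width: -0.0
grasp_force: 6.2
```

The force rose to 12 N and the arm stopped advancing, so the brace is against the pin. I'll retreat.

>>> carry_out(
  delta_pos=[
    [0,-0.2,0],
    [0,-0.5,0],
    [0,-1.5,0],
    [0,-2,0],
    [0,0,-3],
    [0,0,-4],
    [0,0,-4],
    [0,0,-4],
    [0,0,-2],
    [0,0,0],
  ],
  delta_rot=[
    [0,0,0],
    [0,0,0],
    [0,0,0],
    [0,0,0],
    [0,0,0],
    [0,0,0],
    [0,0,0],
    [0,0,0],
    [0,0,0],
    [0,0,0],
  ],
  jaw=[-1,-1,-1,-1,-1,-1,-1,-1,-1,-1],
)

```text
time: 9.58
position: [0.6837, -0.0802, 0.192]
tcp_rot: [0.0, 0.977, -0.215, 0.004]
wrist_force: [-0.0, 0.8, 0.5]
grip_width: -0.0
grasp_force: 0.0
```

>>> carry_out(
  delta_pos=[
    [0,-4,0],
    [0,-4,0],
    [0,-4,0],
    [0,-4,0],
    [0,-4,0],
    [0,-4,0],
    [0,-4,0],
    [0,-4,0],
    [0,0,0],
    [0,0,0],
  ],
  delta_rot=[
    [0,0,0],
    [0,0,0],
    [0,0,0],
    [0,0,0],
    [0,0,0],
    [0,0,0],
    [0,0,0],
    [0,0,0],
    [0,0,0],
    [0,0,0],
  ],
  jaw=[-1,-1,-1,-1,-1,-1,-1,-1,-1,-1],
)

```text
time: 10.42
position: [0.8158, 0.2128, 0.1833]
tcp_rot: [0.001, 0.977, -0.214, -0.001]
wrist_force: [0.3, -0.3, 0.1]
grip_width: 0.0003
grasp_force: 0.0
```

```bash
python3 - <<'E'
from h import *
a=arm.read_camera("top")[120:300,300:460];b=arm.read_camera("side")[110:245,220:400]
cv2.imwrite("pics/c8.png",np.hstack([cv2.resize(a,(400,450)),cv2.resize(b,(400,450))]))
E
```

```text
(no output)
```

View pics/c8.png

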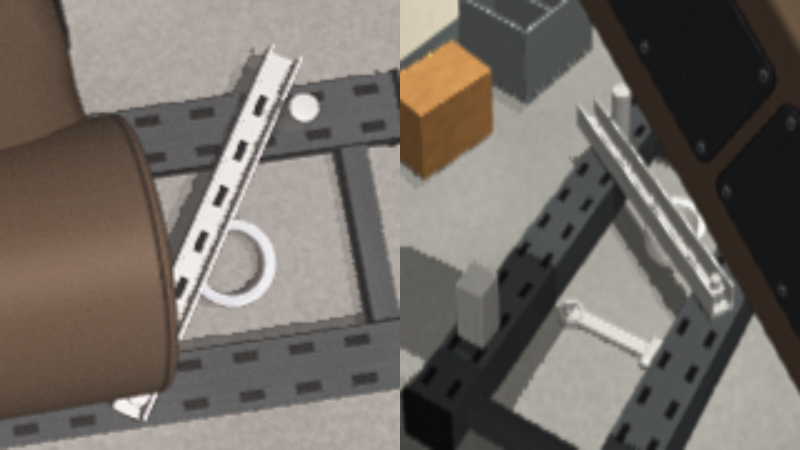

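The top half of the view shows the brace beside the pin at (305,107). Most of the visible gap should be parallax, because the pin top is 28 mm above the brace. I'll check it with numbers.

```bash
python3 - <<'E'
from h import *
im=arm.read_camera("top");g=im.min(2)
m=(g>150).astype(np.uint8);n,l,s,c=cv2.connectedComponentsWithStats(m)
for i in range(1,n):
    if s[i,4]>60 and 300<c[i][0]<460 and 110<c[i][1]<300: print(s[i],c[i])
for r in range(150,200,6):
    print(r,g[r,395:432])
E
```

```text
[  265     0   295   420 74131] [442.18726309 227.59079198]
[416 158  12  11 104] [421.13461538 162.73076923]
[ 373  163   69   93 3123] [410.75088056 220.63496638]
[364 190  11  14  73] [368.49315068 195.20547945]
[345 279  14   8  61] [352.03278689 282.44262295]
150 [141 120  84  87  86  89  79 108 194 236 230 229 226 226 227 227 227 220
 198 159  70 156 222 148 160 163 160 164 165 165 167 164 161 165 168 170
 171]
156 [ 80  89  85  83  79 164 235 222 230 229 229 230 227 227 231 209 101  86
 122 188 162  89  96  94  91  97  95  99  95  89  91  87  79  72  87 100
  97]
162 [ 63  62 128 205 227 236 207  65  48  45 124 222 233 179  96  87 107 111
  81  76 111 195 229 225 225 227 225 225 223 223 222 212 146  89  99  96
  97]
168 [164 222 204 229 227 230 230 229 229 226 207 178  88 135 198 125  82  89
  92  93  92  94  95  92 106 161 192 174 156 116  91  91  94 101 100 101
  99]
174 [232 232 231 232 228 227 232 227 178  94  93 179 200  58  76  98  98  98
  98  95  96  96  95  95  96  97  90  77  53  55  52  57  54  57  59  58
  61]
180 [ 47  53  77 180 231 199 166  68 160 222 110  94  96  97 100 100  99  96
  96  95  91  91  91  88  81  80  65  53  50  47  48  49  51  50  54  55
  67]
186 [230 234 226 164  83 118 193 191 158 160 164 165 163 164 166 160 159 161
 165 162 162 158 159 161 160 158 160 162 162 164 165 168 166 163 167 161
 145]
192 [177 100  85 179 232 151 161 161 162 158 163 162 157 165 165 162 159 161
 159 158 155 162 161 163 162 164 164 161 162 163 162 166 168 164 163 165
 159]
198 [135 205 180 162 160 161 165 168 164 158 165 162 165 167 165 162 163 159
 166 164 164 165 162 164 160 164 166 159 158 159 166 164 159 159 161 158
 163]
```

```bash
python3 - <<'E'
from h import *
e=px2w("top",[(418,150.5),(415.6,156.5),(413,162.5),(410.4,168.5),(407.9,174.5),(405.2,180.5)],.062)[:,:2]
p=px2w("top",[(421.6,163.2)],.09)[0,:2]
d=e[0]-e[-1];d/=np.linalg.norm(d);n=np.array([d[1],-d[0]])
print(p,np.degrees(np.arctan2(d[1],d[0])),"pin-edge mm",1000*((p-e.mean(0))@n))
s=w2px("side",[[*p,.09]]);print(s)
E
```

```text
[ 0.61742813 -0.1587058 ] -23.935264332909743 pin-edge mm 12.534354712214379
[[318.69859644 136.47265364]]
```

The distance from pin centre to brace edge is 12.5 mm, against 13 mm for contact, so the brace is touching the pin. I'll hand in the job.

```bash
python3 -c "
from rig import arm
print(arm.finish_job())"
```

```text
the job is handed in; nothing more can be done
None
```

The brace now rests against the round pin, measured 12.5 mm from pin centre to brace edge (13 mm is contact). It looks flat and still on its bolt in the final view, the arm never went near the spare, and the job is handed in at about 10.5 s of robot time.

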